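# Close the mould press with its spoked capstan

## Task

Two identical green bench presses stand on the potter's table; one holds a white plaster mould, the other is empty. Close the press that holds the mould: turn its spoked capstan clockwise (seen from above), pushing one spoke after another round, until the plate is fully down on the mould and the capstan stops. Leave the empty press's capstan as it is and do not disturb the unfired clay teapot.

Things in the scene. Friction and masses are not known exactly. Their poses are not given: they have to be found in the camera images.
- press_capstan (a joint): Capstan of the press holding the white mould (160x140x75 mm): grows clockwise from above; 0 = plate 15 mm off the mould, 3.0 = plate down, hard stop; starts 0-0.6. Needs 3-5 N at 85 mm radius, stays where left, height fixed. Hub 54 dia; 4 level spokes 16 thick, 90 deg apart, black 30 mm balls centred 120 from the axis. At value q one spoke points q clockwise of +x of point press_hub.
- press_hub (a point): On that capstan's upright axis at spoke height (224 mm up). Fixed press axes: z up, -x = front, facing the robot within about 25 deg. Below: green crosshead 60 (x) by 330 (y), top 20 mm under this point. Above: yoke bar 16 (x) by 326 (y), 28-38 mm over this point, legs at y +-156; stem to 64 mm. A finger cannot pass under the bar: push each spoke across the front half, lift, take the next.
- spare_ball (a point): Centre of the black ball (30 mm) on a front spoke of the capstan of the other, empty press: same build and height, ball 120 mm from its axis. That capstan must stay as it is.
- teapot_center (a point): Body centre, 35 mm above the table, of an unfired brown clay teapot standing loose: 92 mm in diameter, 86 mm high, 145 mm long over spout and handle. Not to be disturbed.

How it is judged:
At the end, for the whole second after the job is handed in: The capstan of the press with the mould stands within 10 degrees of its stop (joint above 2.82 rad), at rest; the empty press's capstan and the teapot are within 20 mm of where they were (value of joint press_capstan above 2.82 rad and velocity of joint press_capstan below 0.05 rad/s and distance of each of spare_ball, teapot_center from where it was at the start of the episode below 0.02 m); the robot touches nothing.
It fails at once if the empty press's capstan is turned (its ball moved more than 20 mm) (distance of spare_ball from where it was at the start of the episode above 0.02 m).
It fails at once if the teapot is moved more than 20 mm or tipped over (distance of teapot_center from where it was at the start of the episode above 0.02 m or angle between teapot_center's own z axis and vertical above 0.5 rad).
It also fails if it takes over 43 s, if anything falls off the work surface, if the arm or the gripper's body presses on something with over 40 N, if the wrist force passes 120 N, or if a joint passes its speed limit or range.

## Robot

A 7-joint arm with a two-finger parallel gripper is mounted at the origin on the work surface. World frame = base frame: x ahead of the robot, y to its left, z up, the work surface at z = 0. Lengths are in m, angles in rad, forces in N, time in s.
With the tool pointing down it reaches from about 0.425 to 0.95 m from the base axis. Payload 16.7 kg.
Tool frame: the origin (TCP) lies midway between the tips of the shut fingers; the grasp point (between the pads) lies 19 mm behind it (arm.tcp_to_grasp is the z of the grasp point in the tool frame, in m); z points along the fingers, y is the direction in which the jaws open and shut (so a half turn about z gives the same grasp; the last joint's range is limited). The gripper opens to 94 mm and grips with 3 to 60 N. Pads are 16 mm wide; open, the fingers measure 119 mm over their backs; the gripper's body (75 mm by 177 mm) begins 78 mm behind the grasp point.
Start: joints at [-1.359, 0.426, 0.074, 1.606, -0.034, 1.111, -0.067], TCP at [0.239, 0.631, 0.205] pointing down, gripper open.
Joint ranges: [-2.85, 2.85], [-0.5, 2.14], [-1.23, 1.37], [0.21, 2.46], [-1.02, 4.16], [0.16, 2.05], [-2.73, 2.73]. Speed limits (rad/s): [1.89, 1.89, 2.39, 2.39, 3.01, 3.01, 3.01].

## Interface

Orientations are given as [roll, pitch, yaw] about the fixed x, y, z axes, in that order (R = Rz(yaw) Ry(pitch) Rx(roll)).
In Python, from bench import arm, eyes, spotter gives the robot as it stands. The module is installed in compiled form; this text tells all that it offers.
- The arm moves only by the tool arm_command, never from a script. Its argument "motion" is a list of rows, each a list of 5 numbers: the shift along the tool's x, y, z in cm, then the turn about the tool's z in rad, then the finger opening in cm, from 0 to 9.4. In form: [[tx, ty, tz, turn, claw], ...]. A call has 1 to 5 rows; each row shifts and turns the commanded pose from where the row before left it, along the tool's axes as they then stand; what a row does not reach is not made up. A row lasts 1/8 s, in which the tool goes at most 62.5 mm and 10.7 degrees, less where a joint would pass 70% of its speed; a pose out of reach is approached as far as the arm can. A call is refused whole if a number of a shift passes 6.25 or a number of a turn 0.188, either way. A call with a gripper value outside its range is refused whole. The fingers move at their own pace and stop on an object; "force" is the grip in N (left out, the last holds). Time passes only in rows, so rows that do not move let the fingers close. It gives the time, the measured TCP pose, the force and the opening at its end, in the units of the state.
- arm.sense(): the state, without advancing time (a new reading comes with each control period).
- eyes.read_camera(name): name is "scene" or "top" or "wrist"; returns a dict with "img" (480x640x3 uint8, red, green, blue), "vfov" (degrees; the focal length in pixels is half the picture's height over the tangent of half this angle, whatever the lens; pixels are square), "cx", "cy" (the principal point, pixels), "rvec" (rotation vector, rad) and "tvec" (3), from world to camera coordinates, as OpenCV has them; the wrist camera has in their place "tool_from_camera" (4x4, takes a point from camera to tool coordinates, whose origin is the TCP and whose axes are the flange's). Camera axes: x right, y down, z forward; pixel columns grow to the right and rows downward; lengths in m; the calibration is good to about 2 mm. A picture is of the moment at which its call begins: read the wrist's pose just before it. There is no depth.
- arm.close_job(): hands the job in, once; it reports no verdict.
Trained networks look in the newest picture that a camera, given by its name, has taken for a name from the list of things; names that differ only in an ending like _2 or _b are one class to them, and where a whole thing is asked for, a point or a joint stands for the part that bears it (a point fixed in the world has none). Each returns a list of dicts, best first, with "p" (0 to 1); they miss things now and then, are a little off and sometimes report something else, mostly with a low value. They report only what shows in the picture. A call takes as long as a camera call.
- spotter.outline_of(camera, name): "region" (480x640 bool, what is visible of it) and "bbox" ([left, top, right, bottom] in pixels, round what is visible of it).
The state is a dict: "time_s": time; "q": joint angles; "joint_vel": joint speeds; "tau": joint torques, N m; "ee_pos": TCP position; "tcp_rot": TCP orientation; "contact_force": force on the tool from outside, world axes, zero at the start; "moment": the same for the moment, N m; "width": finger opening in m.
Only numpy, scipy, OpenCV 4.12 (cv2) and the standard library are available. Lean on these libraries where they do the work, as an engineer would, in place of code of your own. Each camera call takes 0.05 s, during which the arm holds its last target.

## Working session

There is one attempt and no reset: what is moved stays moved. The work goes in short steps, Python scripts to look and compute and a tool call to move; the robot and the scene stay as the last step left them, time stands still between calls to the robot, and variables do not carry over. Pictures are saved under pics/ and viewed, and the job is handed in when it is done.

Besides the shell and the picture viewer there is one more tool, called after "Request:" in YAML: its name, and indented under it one key for each argument. arm_command: Moves the arm, as the interface text tells. Its arguments: {"type":"object","properties":{"motion":{"type":"array","items":{"type":"array","items":{"type":"number"}}},"force":{"type":"number"}},"required":["motion"]}

```bash
mkdir -p pics; python3 - <<'E'
from bench import arm, eyes, spotter
import cv2
print(arm.sense())
print(arm.tcp_to_grasp)
for n in ["scene","top"]:
    c=eyes.read_camera(n); cv2.imwrite(f"pics/{n}0.png",c["img"][:,:,::-1]); print(n,{k:v for k,v in c.items() if k!="img"})
    for t in ["press_capstan","press_hub","spare_ball","teapot_center"]:
        print(t,[(r["p"],r["bbox"]) for r in spotter.outline_of(n,t)])
E
```

```text
{'time_s': 0.0, 'q': array([-1.35852635,  0.42671064,  0.07385891,  1.6065984 , -0.03410615,
        1.11082956, -0.06708231]), 'joint_vel': array([-0.0010116 , -0.00023477, -0.00010603, -0.00252583,  0.00099974,
       -0.00265128, -0.00138293]), 'tau': array([ 2.67183008e-03, -9.35807061e+01,  3.66915599e+00, -4.54194331e+01,
       -4.85894561e-02,  2.02302088e-02,  5.52837980e-05]), 'ee_pos': array([0.23877775, 0.63088   , 0.20479392]), 'tcp_rot': array([-3.14030957e+00,  9.10708640e-05,  2.77979899e+00]), 'contact_force': array([ 0.42776742,  0.02331171, -0.90033029]), 'moment': array([ 0.01288506,  0.00747488, -0.04295904]), 'width': 0.09407754905396772}
-0.0188
scene {'vfov': 47.5385620977928, 'cx': 311.6242573781672, 'cy': 238.92639385390925, 'rvec': array([ 1.78025128,  1.82577533, -0.7020631 ]), 'tvec': array([ 0.00789959, -0.30573946,  1.55785267])}
press_capstan [(0.69, [130.6, 207.6, 261.2, 301.4])]
press_hub [(0.96, [114.4, 211.9, 297.5, 382.1])]
spare_ball [(0.96, [341.7, 207.3, 500.0, 335.0])]
teapot_center [(0.7, [130.9, 209.6, 260.1, 297.8]), (0.67, [292.7, 220.2, 353.3, 256.3])]
top {'vfov': 51.85697913452102, 'cx': 316.48262694092887, 'cy': 230.57186147606137, 'rvec': array([ 2.27220781, -1.91192624,  0.20883418]), 'tvec': array([-0.07241411,  0.57886497,  0.89251569])}
press_capstan [(0.7, [384.3, 129.3, 520.4, 267.5])]
press_hub [(0.6, [345.0, 131.6, 556.5, 301.4])]
spare_ball [(0.85, [145.3, 69.0, 303.4, 219.5]), (0.73, [259.9, 285.8, 337.5, 333.9])]
teapot_center [(0.94, [259.4, 284.0, 339.5, 333.0])]
```

View pics/scene0.png

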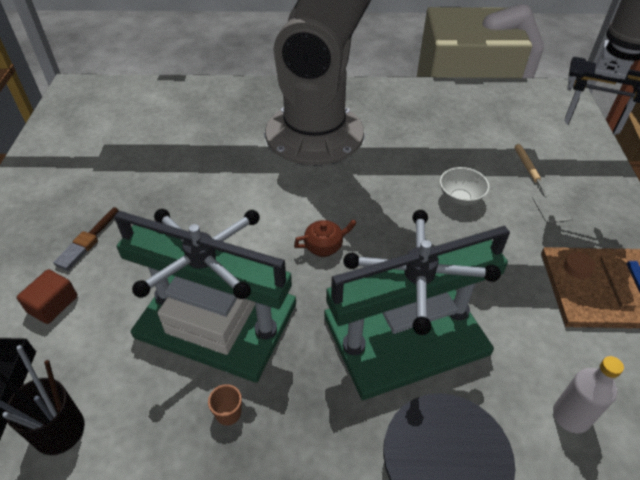

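View pics/top0.png

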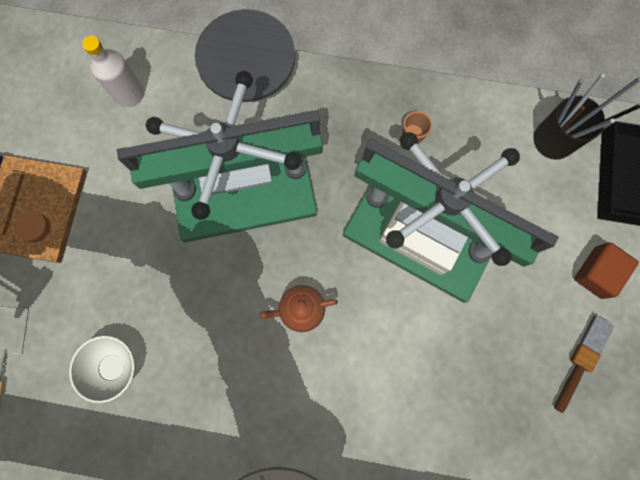

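The scene picture shows the mould press on the left with its hub at about (200,255) and balls at (162,216), (251,216), (140,289) and (241,289). The top picture shows it on the right, with balls at (501,257), (396,239), (511,157) and (409,140). The teapot is at top (302,308) and scene (324,238). The spare press is on the robot's left.

```bash
cat > h.py <<'E'
import numpy as np, cv2
from scipy.optimize import least_squares
def K(c):
    f=240/np.tan(np.radians(c["vfov"]/2)); return np.array([[f,0,c["cx"]],[0,f,c["cy"]],[0,0,1]])
def proj(c,P):
    return cv2.projectPoints(np.atleast_2d(np.float64(P)),c["rvec"],c["tvec"],K(c),None)[0][:,0]
def P34(c): return K(c)@np.c_[cv2.Rodrigues(c["rvec"])[0],c["tvec"]]
def tri(c1,p1,c2,p2):
    X=cv2.triangulatePoints(P34(c1),P34(c2),np.float64(p1).T,np.float64(p2).T); return (X[:3]/X[3]).T
def dark(c,p,r=11):
    g=c["img"].max(2); p=np.array(p,float)
    for _ in range(3):
        x0,y0=np.round(p).astype(int); w=g[y0-r:y0+r+1,x0-r:x0+r+1]<45
        n,l,s,ce=cv2.connectedComponentsWithStats(w.astype(np.uint8)); i=1+np.argmax(s[1:,4]) if n>1 else 0
        p=ce[i]+[x0-r,y0-r]
    return p,s[i,4]
E
python3 - <<'E'
from bench import arm, eyes, spotter
from h import *
s=eyes.read_camera("scene");t=eyes.read_camera("top")
S=[(162,216),(251,216),(140,289),(241,289)];T=[(501,257),(396,239),(511,157),(409,140)]
a=[dark(s,p) for p in S];b=[dark(t,p) for p in T];print(a,b)
S2=np.array([x[0] for x in a]);T2=np.array([x[0] for x in b])
X=tri(s,S2,t,T2);print(X.round(4))
ax=[0,3,2,1]
def model(v):
    return np.array([[v[0]+.12*np.cos(v[3]+k*np.pi/2),v[1]+.12*np.sin(v[3]+k*np.pi/2),v[2]] for k in range(4)])
c=X.mean(0);A=np.arctan2(X[:,1]-c[1],X[:,0]-c[0]);print(np.degrees(A))
o=np.round((A-A[0])/(np.pi/2)).astype(int)%4
f=lambda v:np.r_[(proj(s,model(v)[o])-S2).ravel(),(proj(t,model(v)[o])-T2).ravel()]
r=least_squares(f,[*c,A[0]]);print(r.x,np.degrees(r.x[3]),r.fun.round(1))
# yoke ends: top-face corners
Sx=[(324,238),(421,216),(491,272),(422,325),(352,261)];Tx=[(302,308),(201,211),(293,161),(243,79),(154,125)]
print(tri(s,[(324,238),(421,216),(491,272),(422,325),(352,261)],t,[(302,308),(201,211),(154,125),(243,79),(293,161)]).round(3))
for nm,c,box in (("s",s,(100,180,220,150)),("t",t,(330,110,240,200))):
    x,y,w,h=box; cv2.imwrite(f"pics/z{nm}.png",cv2.resize(c["img"][y:y+h,x:x+w,::-1],None,fx=3,fy=3,interpolation=cv2.INTER_CUBIC))
E
```

```text
[(array([160.24369748, 214.98319328]), np.int32(119)), (array([252.20610687, 216.64122137]), np.int32(131)), (array([140.70754717, 288.55188679]), np.int32(212)), (array([242.37234043, 290.18794326]), np.int32(282))] [(array([499.53846154, 253.88461538]), np.int32(52)), (array([389.  , 234.25]), np.int32(4)), (array([511.2       , 155.71666667]), np.int32(60)), (array([405.81034483, 140.29310345]), np.int32(58))]
[[ 0.5596 -0.2722  0.2286]
 [ 0.5608 -0.0976  0.2297]
 [ 0.7274 -0.2731  0.2255]
 [ 0.7257 -0.1006  0.2235]]
[-134.15787558  133.08283893  -46.08612029   46.02485493]
[ 0.6433069  -0.18535884  0.22708211 -2.36133361] -135.2944499131317 [ 3.   0.2  1.   0.3  0.8 -0.5  0.2  0.2  0.   0.9  4.1  2.  -1.6 -0.8
  1.9 -2.4]
[[0.434 0.032 0.031]
 [0.548 0.213 0.225]
 [0.679 0.32  0.226]
 [0.788 0.191 0.225]
 [0.658 0.082 0.222]]
```

View pics/zs.png

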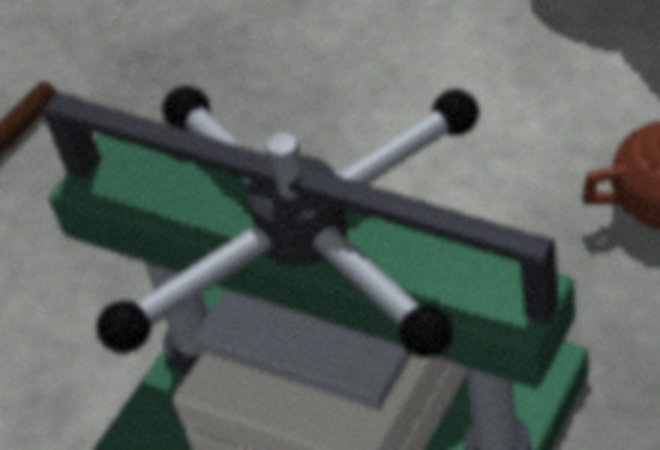

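View pics/zt.png

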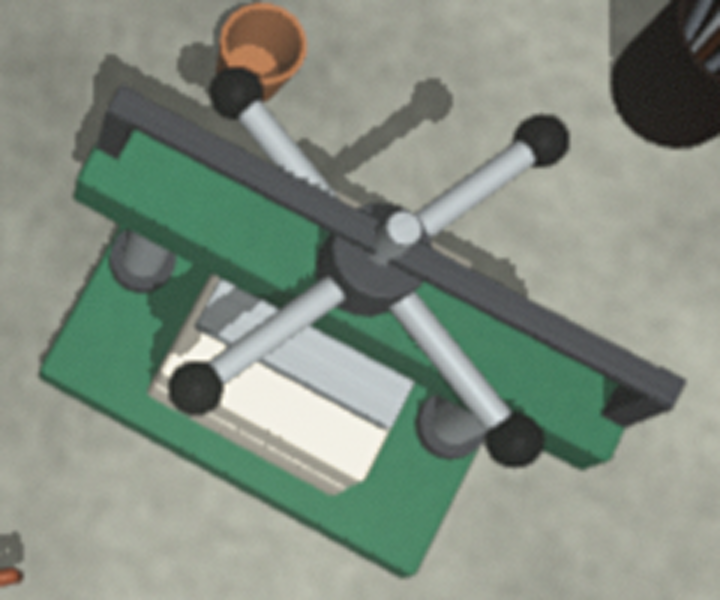

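```bash
python3 - <<'E'
from bench import arm, eyes, spotter
from h import *
s=eyes.read_camera("scene");t=eyes.read_camera("top")
S2=np.array([(162.3,216),(251.7,216.7),(141,289),(242,289.7)]);T2=np.array([(501.3,256.3),(395,239.3),(510.3,156.3),(409,140.7)])
X=tri(s,S2,t,T2);print(X.round(4))
def model(v):
    return np.array([[v[0]+.12*np.cos(v[3]+k*np.pi/2),v[1]+.12*np.sin(v[3]+k*np.pi/2),v[2]] for k in range(4)])
c=X.mean(0);A=np.arctan2(X[:,1]-c[1],X[:,0]-c[0])
o=np.round((A-A[0])/(np.pi/2)).astype(int)%4
f=lambda v:np.r_[(proj(s,model(v)[o])-S2).ravel(),(proj(t,model(v)[o])-T2).ravel()]
r=least_squares(f,[*c,A[0]]);print(r.x,np.degrees(r.x[3]),r.fun.round(1))
v=r.x
# yaw by bar overlay fit: top corner px of the bar, scene & top
ends_s=np.array([(52/3+100,98/3+180),(550/3+100,243/3+180)]) # left,right
ends_t=np.array([(683/3+330,380/3+110),(120/3+330,90/3+110)])
E=tri(s,ends_s,t,ends_t);print("bar ends",E.round(3)); d=E[1]-E[0];print("len",np.linalg.norm(d),"yaw of y",np.degrees(np.arctan2(d[1],d[0]))-90)
yaw=np.arctan2(d[1],d[0])-np.pi/2
Rz=np.array([[np.cos(yaw),-np.sin(yaw)],[np.sin(yaw),np.cos(yaw)]])
def w(p): 
    p=np.atleast_2d(np.float64(p)); return np.c_[p[:,:2]@Rz.T+v[:2],p[:,2]+v[2]]
print("q options",[np.degrees((yaw-v[3]-k*np.pi/2+np.pi)%(2*np.pi)-np.pi) for k in range(4)])
for nm,c in (("s",s),("t",t)):
    im=c["img"][:,:,::-1].copy()
    for z,hx,hy,col in ((.038,.008,.163,(0,0,255)),(-.02,.03,.165,(255,0,255))):
        P=proj(c,w([(-hx,-hy,z),(hx,-hy,z),(hx,hy,z),(-hx,hy,z)])); cv2.polylines(im,[np.int32(P*8)],True,col,1,cv2.LINE_AA,3)
    for p in proj(c,model(v)): cv2.circle(im,tuple(np.int32(p)),2,(0,255,255),-1)
    x,y,W,H=(100,180,220,150) if nm=="s" else (330,110,240,200)
    cv2.imwrite(f"pics/o{nm}.png",cv2.resize(im[y:y+H,x:x+W],None,fx=3,fy=3,interpolation=cv2.INTER_CUBIC))
E
```

```text
[[ 0.5567 -0.2731  0.2238]
 [ 0.5552 -0.1038  0.2239]
 [ 0.727  -0.2728  0.2236]
 [ 0.7252 -0.1033  0.2244]]
[ 0.64104759 -0.18834317  0.22392301 -2.35035822] -134.66560628492812 [-0.7 -0.1 -0.2  0.2 -0.1 -0.4 -0.2  0.2 -0.1  0.  -0.  -0.3 -0.3  0.2
 -0.7 -0. ]
bar ends [[ 0.591 -0.338  0.267]
 [ 0.697 -0.035  0.267]]
len 0.3208012573057899 yaw of y -19.203301879489075
q options [np.float64(115.46230440543904), np.float64(25.46230440543904), np.float64(-64.53769559456096), np.float64(-154.53769559456097)]
```

View pics/os.png

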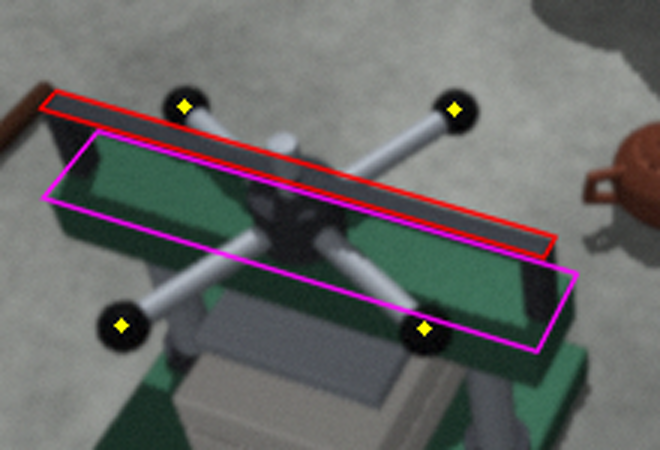

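View pics/ot.png

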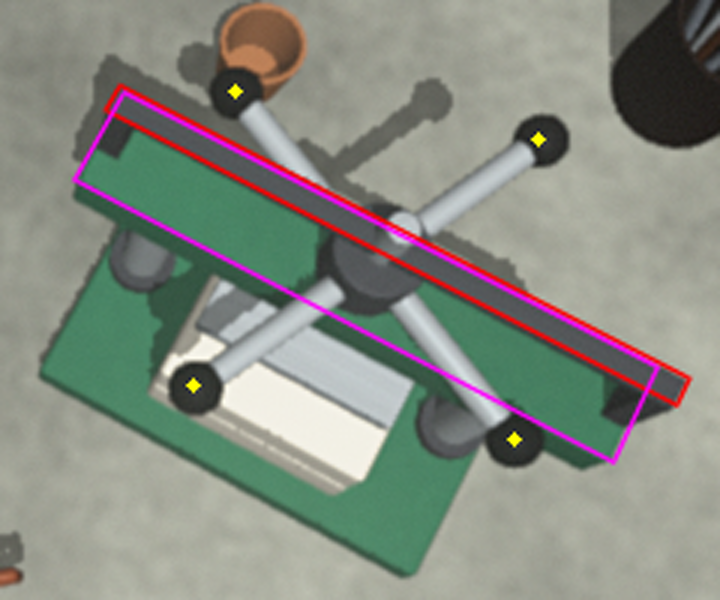

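The measurements agree with the text: the balls come out at z = 0.224 and the bar is 321 mm long at z = 0.267. That puts the hub at (0.641, -0.188), press yaw at -19.2° and q at about 0.44. The overlay matches both pictures. The tool's y axis is already nearly along the press's y axis.

Next I raise the arm and close the fingers.

Request:
arm_command:
  motion:
    - [0,0,-4,0,0]
    - [0,0,-4,0,0]
    - [0,0,-4,-0.026,0]
  force: 20

```text
time_s: 1.08
ee_pos: [0.2389, 0.6311, 0.3268]
tcp_rot: [3.142, -0.0, 2.806]
contact_force: [0.2, -0.4, -0.2]
width: 0.0674
```

```bash
cat > plan.py <<'E'
import numpy as np
from bench import arm
from scipy.spatial.transform import Rotation as Ro
H=np.array([.641,-.188,.224]);Y=-.335
Rp=Ro.from_euler('z',Y).as_matrix()
def st():
    s=arm.sense();R=Ro.from_euler('xyz',s["tcp_rot"]).as_matrix();return s,s["ee_pos"],R
def press(p): return Rp.T@(np.asarray(p)-H)
def world(x,y,z): return H+Rp@np.array([x,y,z])
def fing(deg,r=.088,gap=0):  # finger centre (press xy) behind spoke at press angle deg
    a=np.radians(deg);u=np.array([np.cos(a),np.sin(a)]);b=np.array([-np.sin(a),np.cos(a)])
    return r*u+b*(.008+.008*abs(b[0])+.0125*abs(b[1])+gap)
def show():
    s,p,R=st();print("t",s["time_s"],"press mm",(press(p)*1000).round(1),"F",s["contact_force"].round(1),"rot",s["tcp_rot"].round(3),"w",s["width"],"q",s["q"].round(2))
def steps(pts):
    s,p,R=st()
    for q in pts:
        q=world(*q);print((R.T@(q-p)*100).round(2));p=q
E
python3 - <<'E'
from plan import *
show();f=fing(154.5,gap=.007);print(f);steps([(f[0],f[1],.1)])
E
```

```text
t 1.075 press mm [-649.   641.4  102.8] F [ 0.2 -0.4 -0.2] rot [ 3.142 -0.     2.806] w 0.06736668163881296 q [-1.36  0.35  0.08  1.45 -0.03  1.34 -0.05]
[-0.09222505  0.01105436]
[-55.71 -63.01   0.28]
```

Request:
arm_command:
  motion:
    - [-2,-5,0,0,0]
    - [-2,-5,0,0,0]
    - [-3,-5,0,0,0]
    - [-3,-5,0,0,0]
    - [-3,-5,0,0,0]

```text
time_s: 1.7
ee_pos: [0.2795, 0.3505, 0.3256]
tcp_rot: [3.141, -0.0, 2.806]
contact_force: [0.7, -0.6, 0.2]
width: 0.0175
```

```bash
python3 - <<'E'
from plan import *
show();f=fing(154.5,gap=.007);print(f);steps([(f[0],f[1],.1)])
E
```

```text
t 1.7 press mm [-518.5  389.7  101.6] F [ 0.7 -0.6  0.2] rot [ 3.141 -0.     2.806] w 0.01751739027535732 q [-1.21 -0.06  0.16  1.93  0.01  1.27  0.18]
[-0.09222505  0.01105436]
[-42.65 -37.83   0.13]
```

Request:
arm_command:
  motion:
    - [-5,-3,0,0,0]
    - [-5,-3,0,0,0]
    - [-5,-3,0,0,0]
    - [-5,-3,0,0,0]

```text
time_s: 2.2
ee_pos: [0.4295, 0.1715, 0.3259]
tcp_rot: [3.141, 0.0, 2.806]
contact_force: [0.6, 0.7, -0.4]
width: 0.0008
```

```bash
python3 - <<'E'
from plan import *
show();f=fing(154.5,gap=.007);print(f);steps([(f[0],f[1],.1)])
E
```

```text
t 2.2 press mm [-317.9  270.   101.9] F [ 0.6  0.7 -0.4] rot [3.141 0.    2.806] w 0.000755464514405761 q [-0.98 -0.05  0.45  1.92  0.02  1.27  0.69]
[-0.09222505  0.01105436]
[-22.59 -25.88   0.17]
```

Request:
arm_command:
  motion:
    - [-4.5,-4,0,0,0]
    - [-4.5,-4,0,0,0]
    - [-4.5,-4,0,0,0]
    - [-4.5,-4,0,0,0]
    - [-4.5,-4,0,0,0]

```text
time_s: 2.82
ee_pos: [0.5759, -0.0913, 0.3259]
tcp_rot: [3.141, 0.001, 2.807]
contact_force: [0.2, 1.0, 0.2]
width: 0.0004
```

Request:
arm_command:
  motion:
    - [0,-4,0,0,0]
    - [0,-2,0,0,0]
    - [0,0,0,0,0]

```text
time_s: 3.2
ee_pos: [0.5549, -0.147, 0.3258]
tcp_rot: [3.141, 0.0, 2.804]
contact_force: [0.7, 0.5, 0.2]
width: 0.0005
```

```bash
python3 - <<'E'
from plan import *
from bench import eyes
import cv2
show();f=fing(154.5,gap=.007);print(f);steps([(f[0],f[1],.1),(f[0],f[1],-.010)])
c=eyes.read_camera("top");cv2.imwrite("pics/t1.png",c["img"][:,:,::-1])
c=eyes.read_camera("scene");cv2.imwrite("pics/s1.png",c["img"][:,:,::-1])
E
```

```text
t 3.2 press mm [-94.8  10.4 101.8] F [0.7 0.5 0.2] rot [3.141 0.    2.804] w 0.0005139141487972311 q [-0.53  0.21  0.81  1.72 -0.16  1.28  1.55]
[-0.09222505  0.01105436]
[-0.26  0.07  0.18]
[ 0.0e+00 -1.0e-02  1.1e+01]
```

View pics/s1.png

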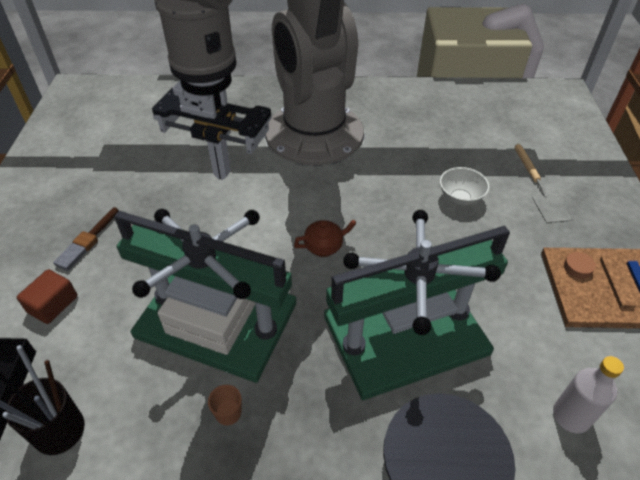

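View pics/t1.png

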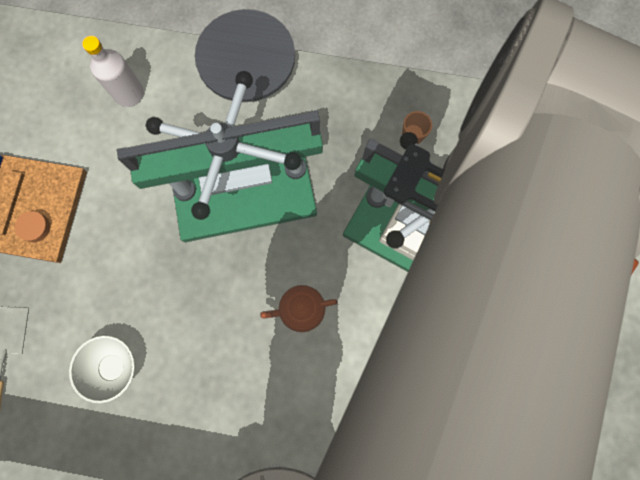

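The fingers are shut and hang at scene (220,178), in front of the mould press. The teapot and the spare press haven't moved. I'll lower them to spoke height between the front spokes.

Request:
arm_command:
  motion:
    - [-0.2,0,4,0,0]
    - [0,0,4,0,0]
    - [0,0,3.2,0,0]
    - [0,0,0,0,0]

```text
time_s: 3.8
ee_pos: [0.5565, -0.145, 0.2119]
tcp_rot: [-3.141, -0.003, 2.808]
contact_force: [0.5, 0.6, 0.1]
width: 0.0007
```

```bash
python3 - <<'E'
from plan import *
from bench import eyes
import cv2
from h import proj
show()
for d in (145,135,125,115,105,97): print(d,(fing(d)*1000).round(1))
steps([(*fing(d),-.01) for d in (145,135,125,115,105,97)])
c=eyes.read_camera("scene");im=c["img"][:,:,::-1].copy();print(proj(c,arm.sense()["ee_pos"]))
cv2.imwrite("pics/s2.png",cv2.resize(im[130:330,100:320],None,fx=3,fy=3))
E
```

```text
t 3.8 press mm [-93.9  12.8 -12.1] F [0.5 0.6 0.1] rot [-3.141e+00 -3.000e-03  2.808e+00] w 0.0007351357811165092 q [-0.47  0.32  0.77  1.86 -0.25  1.07  1.63]
145 [-85.2  31.8]
135 [-78.1  46.3]
125 [-68.3  59.6]
115 [-55.8  71.1]
105 [-41.1  80.1]
97 [-28.1  85.2]
[-0.87  1.9  -0.21]
[-0.71  1.45 -0.  ]
[-0.99  1.33 -0.  ]
[-1.25  1.14 -0.01]
[-1.47  0.9  -0.01]
[-1.3   0.51 -0.  ]
[[229.85177326 220.96452114]]
```

View pics/s2.png

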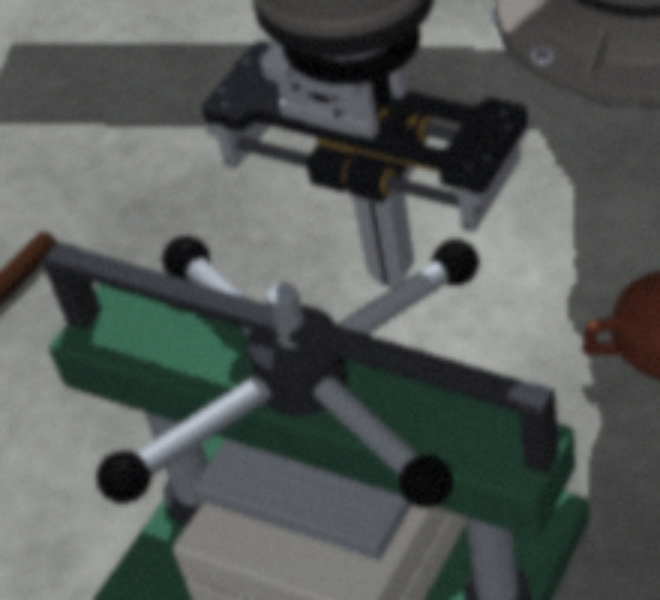

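The fingertips are on the robot side of the front-left spoke, inside its ball, with no contact yet. I'll start the first push.

Request:
arm_command:
  motion:
    - [-0.9,1.9,-0.2,0,0]
    - [-0.7,1.4,0,0,0]
    - [-1,1.3,0,0,0]
    - [-1.2,1.1,0,0,0]

```text
time_s: 4.35
ee_pos: [0.6129, -0.1052, 0.2167]
tcp_rot: [3.141, 0.001, 2.806]
contact_force: [-3.9, -3.2, 2.0]
width: -0.0001
```

```bash
python3 - <<'E'
from plan import *
show()
steps([(*fing(d),-.01) for d in (105,97)])
E
```

```text
t 4.35 press mm [-53.8  69.   -7.3] F [-3.9 -3.2  2. ] rot [3.141e+00 1.000e-03 2.806e+00] w -9.553290746535325e-05 q [-0.49  0.4   0.74  1.75 -0.3   1.1   1.58]
[-1.27  1.11  0.27]
[-1.3   0.51  0.  ]
```

Contact force is about 5 N, as the text gives. I'll continue to the end of the stroke.

Request:
arm_command:
  motion:
    - [-1.3,1.0,0.2,0,0]
    - [-1.2,0.5,0,0,0]
    - [0,0,0,0,0]

```text
time_s: 4.72
ee_pos: [0.6415, -0.0994, 0.2136]
tcp_rot: [-3.142, 0.001, 2.807]
contact_force: [-0.2, -0.0, -0.1]
width: 0.0004
```

```bash
python3 - <<'E'
from plan import *
from bench import eyes
import cv2
show()
c=eyes.read_camera("scene");im=c["img"][:,:,::-1].copy()
cv2.imwrite("pics/s3.png",cv2.resize(im[130:330,100:320],None,fx=3,fy=3))
E
```

```text
t 4.725 press mm [-28.6  83.8 -10.4] F [-0.2 -0.  -0.1] rot [-3.142e+00  1.000e-03  2.807e+00] w 0.00036727842679378555 q [-0.47  0.45  0.72  1.69 -0.33  1.12  1.58]
```

View pics/s3.png

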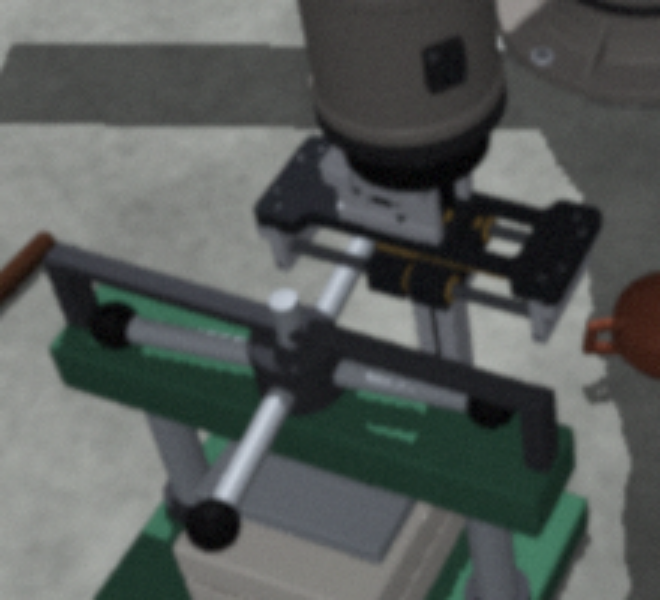

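The spoke now lies nearly under the bar, at about 95° in press axes, so the next one points to the front. I'll back off, lift and take it.

```bash
python3 - <<'E'
from plan import *
show()
f=fing(187,gap=.014);print(f)
steps([(-.04,.084,-.01),(-.04,.084,.045),(f[0],f[1],.045),(f[0],f[1],-.01)])
E
```

```text
t 4.775 press mm [-29.2  83.2 -10.5] F [ 0.2 -0.2 -0.7] rot [-3.142  0.     2.806] w 0.0008298487228370383 q [-0.47  0.45  0.73  1.69 -0.33  1.12  1.58]
[-0.08303211 -0.04584255]
[ 1.08  0.07 -0.05]
[-0.  -0.  -5.5]
[  4.29 -12.99  -0.  ]
[0.  0.  5.5]
```

Request:
arm_command:
  motion:
    - [1.1,0,0,0,0]
    - [0,0,-5.5,0,0]
    - [1.4,-4.3,0,0,0]
    - [1.5,-4.4,0,0,0]
    - [1.4,-4.3,0,0,0]

```text
time_s: 5.4
ee_pos: [0.5447, -0.2056, 0.2687]
tcp_rot: [3.141, 0.0, 2.806]
contact_force: [-0.4, 0.0, -0.1]
width: 0.0007
```

Request:
arm_command:
  motion:
    - [0,0,0,0,0]
    - [0,0,0,0,0]

```text
time_s: 5.65
ee_pos: [0.5465, -0.2041, 0.2686]
tcp_rot: [3.14, 0.0, 2.806]
contact_force: [1.0, 0.3, 0.3]
width: 0.0003
```

```bash
python3 - <<'E'
from plan import *
from bench import eyes
import cv2
show()
c=eyes.read_camera("scene");im=c["img"][:,:,::-1].copy()
cv2.imwrite("pics/s4.png",cv2.resize(im[130:330,100:320],None,fx=3,fy=3))
E
```

```text
t 5.65 press mm [-84.  -46.3  44.6] F [1.  0.3 0.3] rot [3.14  0.    2.806] w 0.00027806565687550346 q [-0.4   0.28  0.81  1.78 -0.22  1.18  1.71]
```

View pics/s4.png

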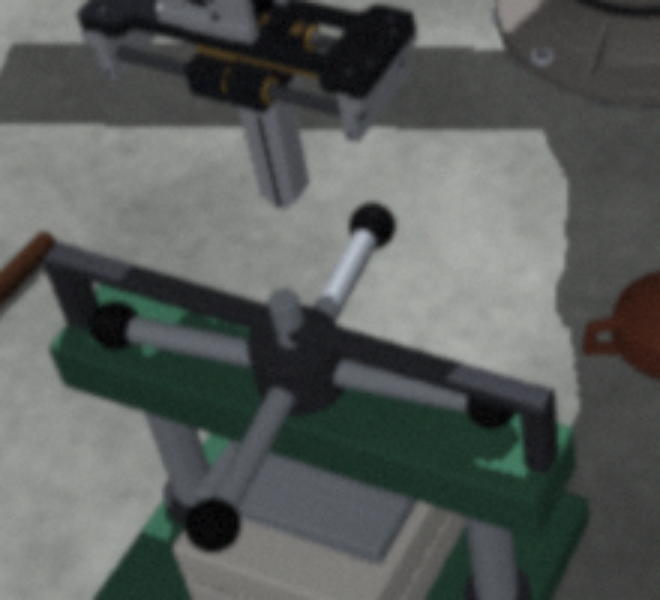

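```bash
python3 - <<'E'
from plan import *
from bench import eyes
from h import *
c=eyes.read_camera("scene")
for a0 in (180,):
    for px in ((224.3,204.7),(100+213/3,130+524/3),(100+112/3,130+326/3)):
        f=lambda v: proj(c,[v[0],v[1],.224])[0]-px
        r=least_squares(f,[.64,-.19]).x;p=press([*r,.224]);print(p,np.hypot(*p[:2]),np.degrees(np.arctan2(p[1],p[0]))%360)
print([ (d,(fing(d)*1000).round(1)) for d in (180,170,160,150,140,130,120,110,100,93)])
f=(-.084,-.0463)
steps([(*f,-.01)]+[(*fing(d),-.01) for d in (180,170,160,150,140,130,120,110,100,93)])
E
```

```text
[-0.11940486 -0.01129109  0.        ] 0.11993752644243777 185.40190472479614
[0.11938847 0.01240075 0.        ] 0.12003076496834768 5.929986077431445
[ 0.01417757 -0.11968355  0.        ] 0.12052035532654763 276.75570849163216
[(180, array([-88. , -20.5])), (170, array([-90.4,  -6.1])), (160, array([-90.4,   9. ])), (150, array([-87.6,  24.2])), (140, array([-82. ,  39.2])), (130, array([-73.5,  53.2])), (120, array([-62.3,  65.6])), (110, array([-48.7,  75.9])), (100, array([-33.1,  83.5])), (93, array([-21.2,  87. ]))]
[ 0.03 -0.07  5.44]
[0.4  2.58 0.  ]
[0.24 1.44 0.  ]
[-0.01  1.51  0.  ]
[-0.28  1.53  0.  ]
[-0.56  1.49  0.  ]
[-0.85  1.4   0.  ]
[-1.12  1.24  0.  ]
[-1.37  1.03  0.  ]
[-1.56  0.76  0.  ]
[-1.18  0.35 -0.  ]
```

The front spoke is at about 185.8° in press axes, so q is about 1.47. The stop should come with it at about 98°. I'll lower and push.

Request:
arm_command:
  motion:
    - [0,0,5.4,0,0]
    - [0,0,0,0,0]
    - [0.4,2.6,0,0,0]
    - [0.2,1.4,0,0,0]
    - [0,1.5,0,0,0]

```text
time_s: 6.38
ee_pos: [0.5598, -0.1512, 0.216]
tcp_rot: [-3.141, 0.002, 2.806]
contact_force: [-0.6, -6.4, 0.1]
width: 0.0006
```

Request:
arm_command:
  motion:
    - [-0.3,1.5,0,0,0]
    - [-0.6,1.5,0,0,0]
    - [-0.8,1.4,0,0,0]
    - [-1.1,1.2,0,0,0]

```text
time_s: 6.88
ee_pos: [0.6043, -0.1072, 0.2157]
tcp_rot: [-3.141, 0.0, 2.806]
contact_force: [-2.8, -3.9, 1.4]
width: 0.0006
```

```bash
python3 - <<'E'
from plan import *
show()
steps([(*fing(d),-.01) for d in (115,110,105,102,100,98,95)])
E
```

```text
t 6.875 press mm [-61.3  64.3  -8.3] F [-2.8 -3.9  1.4] rot [-3.141  0.     2.806] w 0.0005869309236301932 q [-0.5   0.39  0.75  1.77 -0.29  1.1   1.58]
[-0.54  0.68  0.17]
[-0.71  0.49 -0.  ]
[-0.76  0.42 -0.  ]
[-0.48  0.22  0.  ]
[-0.33  0.13  0.  ]
[-0.33  0.12  0.  ]
[-0.51  0.15  0.  ]
```

Request:
arm_command:
  motion:
    - [-0.6,0.6,0.1,0,0]
    - [-0.7,0.5,0,0,0]
    - [-0.7,0.4,0,0,0]

```text
time_s: 7.25
ee_pos: [0.628, -0.0998, 0.2137]
tcp_rot: [-3.142, -0.0, 2.806]
contact_force: [-3.3, -2.2, 2.5]
width: 0.001
```

Request:
arm_command:
  motion:
    - [-0.5,0.2,0,0,0]
    - [-0.3,0.1,0,0,0]
    - [0,0,0,0,0]

```text
time_s: 7.62
ee_pos: [0.6365, -0.0995, 0.2134]
tcp_rot: [3.142, 0.0, 2.806]
contact_force: [-0.9, -0.8, -0.3]
width: 0.0003
```

```bash
python3 - <<'E'
from plan import *
from bench import eyes
import cv2
show()
c=eyes.read_camera("scene");im=c["img"][:,:,::-1].copy()
cv2.imwrite("pics/s5.png",cv2.resize(im[130:330,100:320],None,fx=3,fy=3))
E
```

```text
t 7.625 press mm [-33.3  82.1 -10.6] F [-0.9 -0.8 -0.3] rot [3.142 0.    2.806] w 0.000265665597833292 q [-0.48  0.45  0.73  1.7  -0.33  1.12  1.58]
```

View pics/s5.png

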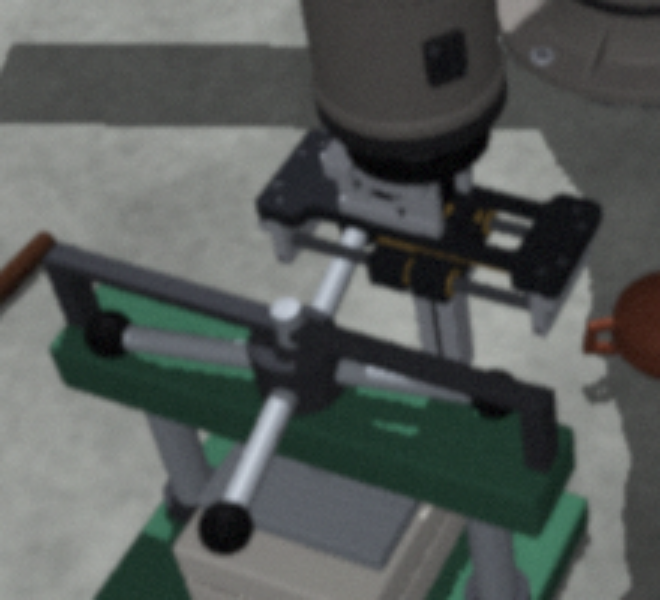

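```bash
cat > ang.py <<'E'
from plan import *
from bench import eyes
from h import *
import sys
def ang(pxs):
    c=eyes.read_camera("scene")
    for px in pxs:
        px=(100+px[0]/3,130+px[1]/3)
        r=least_squares(lambda v: proj(c,[v[0],v[1],.224])[0]-px,[.64,-.19]).x;p=press([*r,.224]);print(p.round(4),np.hypot(*p[:2]).round(4),np.degrees(np.arctan2(p[1],p[0]))%360)
E
python3 - <<'E'
from ang import *
ang([(226,528),(107,334)])
E
```

```text
[0.1192 0.0204 0.    ] 0.1209 9.712713840123136
[ 0.0208 -0.1189  0.    ] 0.1207 279.91379332738364
```

The angle is about 99.8°, so q is about 2.97. I'll nudge gently until the stop can be felt.

Request:
arm_command:
  motion:
    - [-0.3,0.1,0,0,0]
    - [0,0,0,0,0]

```text
time_s: 7.98
ee_pos: [0.6395, -0.0996, 0.2134]
tcp_rot: [-3.141, -0.0, 2.806]
contact_force: [-1.7, -0.0, -0.3]
width: 0.0004
```

Request:
arm_command:
  motion:
    - [-0.3,0,0,0,0]
    - [0,0,0,0,0]

```text
time_s: 8.22
ee_pos: [0.6403, -0.0998, 0.2133]
tcp_rot: [3.141, -0.005, 2.806]
contact_force: [-17.4, 5.6, 11.6]
width: 0.0005
```

Force rose to about 20 N with almost no motion, which is the stop: the finger is still clear of the bar. I'll back off, lift and retreat.

Request:
arm_command:
  motion:
    - [1,0,0,0,0]
    - [1,0,0,0,0]
    - [0,0,-5,0,0]
    - [0,0,-6,0,0]

```text
time_s: 8.72
ee_pos: [0.6226, -0.0936, 0.3243]
tcp_rot: [-3.141, -0.001, 2.806]
contact_force: [0.9, -0.3, 0.7]
width: 0.0004
```

Request:
arm_command:
  motion:
    - [4,-4,0,0,0]
    - [4,-4,0,0,0]
    - [2,-2,0,0,0]
    - [0,0,0,0,0]

```text
time_s: 9.22
ee_pos: [0.4946, -0.1562, 0.324]
tcp_rot: [3.139, 0.001, 2.804]
contact_force: [0.3, -0.1, 0.7]
width: 0.0005
```

```bash
python3 - <<'E'
from plan import *
from bench import eyes,spotter
import cv2
show()
c=eyes.read_camera("scene");im=c["img"][:,:,::-1].copy()
cv2.imwrite("pics/s6.png",im);cv2.imwrite("pics/s6z.png",cv2.resize(im[130:330,100:320],None,fx=3,fy=3))
print([(r["p"],r["bbox"]) for n in ("teapot_center","spare_ball") for r in spotter.outline_of("scene",n)])
E
```

```text
t 9.225 press mm [-148.7  -18.1  100. ] F [ 0.3 -0.1  0.7] rot [3.139e+00 1.000e-03 2.804e+00] w 0.0004764018476552476 q [-0.6   0.07  0.84  1.83 -0.06  1.26  1.49]
[(0.64, [291.2, 221.3, 357.7, 256.7]), (0.67, [343.4, 210.7, 500.6, 331.8])]
```

View pics/s6.png

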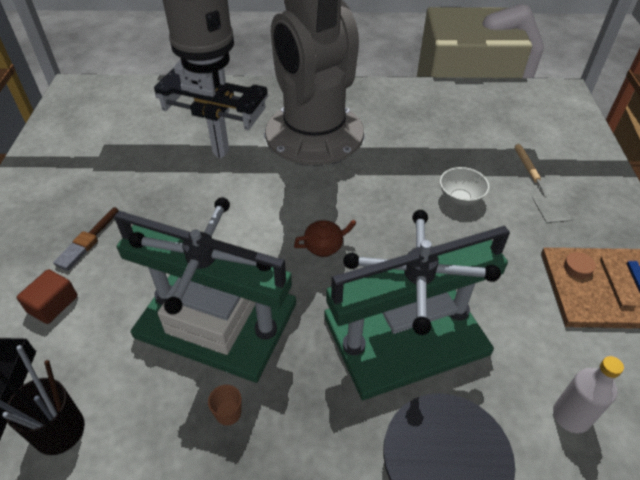

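View pics/s6z.png

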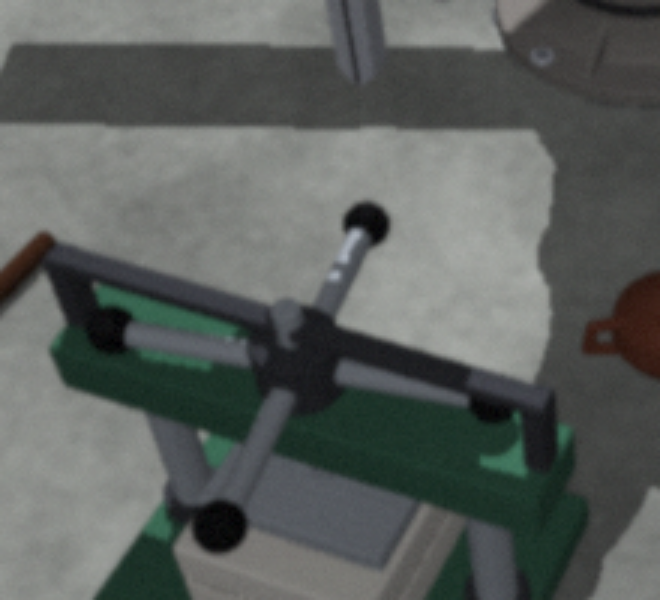

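```bash
python3 - <<'E'
from ang import *
ang([(366,223),(219,527),(108,330)])
arm.close_job()
E
```

```text
[-0.1188 -0.0159  0.    ] 0.1198 187.62171411697207
[0.12   0.0165 0.    ] 0.1211 7.825667792613347
[ 0.0178 -0.1202  0.    ] 0.1215 278.42940009128216
the job is handed in; nothing more can be done
```

The press with the mould is closed, and I've handed the job in. I pushed two of its capstan's spokes clockwise across the front in turn, until the force rose to about 20 N with almost no motion. Then I backed off, lifted and moved the arm clear.

**Mould press:** the last picture gives a capstan angle of about 172°, or 3.0 rad, which is its stop. That is above the 2.82 rad needed.

**Teapot and empty press:** both stand where they did in the first scene picture, judged by eye and by the network's boxes, which agree to about 4 pixels.

**Arm:** it is clear of everything, with less than 1 N at the wrist. Robot time was about 9.3 s of the 43 s allowed.

**Network errors:** it once took the capstan for the teapot and once the teapot for the spare press, both with lower confidence. I checked its finds against the pictures and measured from points I picked in them. No other check failed or disagreed.

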